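Lock the beauty case

TASK

Lock the beauty case on the dressing table: with a fingertip, turn the slotted disc on its lid by its post until the slot lines up with the flat bolt, then push the bolt by its thumb tab through the disc, fully home into the keeper. Only push things, grasp nothing, leave the bottle, jar and tweezers on the lid where they are, and finish clear of everything.

Things in the scene. Friction and masses are not known exactly. Their poses are not given: they have to be found in the camera images.
- case: Closed black beauty case with aluminium lid, fixed; 240 (its x) by 340 (its y) by 100 mm high. Origin: centre of underside; flat lid top at z = 100 mm. Lock on the lid's centre line x = 0, from -y to +y: steel flat bolt between cheeks 14 mm high, dark slotted disc, keeper (two blocks 15 mm high, y = 72 to 90 mm). The bolt is pushed towards the case's +y.
- disc_axis (a point): On the vertical axis of the slotted disc at lid-top height (case frame x 0, y 40, z 100 mm). Disc 52 mm across, top 16.5 mm above the lid, cut through by a slot 18 mm wide, open at the top and both ends. A steel arm over it, square to the slot, 17 to 22 mm above the lid, carries an upright round post.
- post_top (a point): Centre of the top of the disc's upright post: 12 mm across, 45 mm from the disc axis, from 17 to 52 mm above the lid. Push it sideways round the disc axis.
- disc (a joint): Disc angle (rad), positive anticlockwise from above. 0: post points to the case's +y, slot lies across the bolt and blocks it. Lined up at +1.571 (post on the case's -x side) or equally at -1.571 (post on +x side). Starts within -1.0 to 1.0; stops only at +-1.95, so it can be turned too far. Friction (about 1 N at the post) keeps it. The bolt's tapered nose corrects about 0.1 rad.
- tab_top (a point): Centre of the top of the bolt's thumb tab: an upright steel plate 30 mm (case x) by 6 mm (case y), from 14 to 48 mm above the lid, near the tail of the bolt. Push its -y face towards the case's +y. At joint value 0 it is at x = 0, y = -75 mm in the case frame, at 0.070 at y = -5 mm.
- bolt (a joint): Travel of the flat bolt (m) towards the case's +y: 0 drawn back, 0.070 fully home in the keeper against its stop. Starts between 0 and 0.005. The bar is 14 mm wide, 4 to 14 mm above the lid, 90 mm long; at 0 its nose is 5 mm short of the disc's rim. Friction 2 N; it stays where it is left.
- glue_bottle: Small white bottle with black cap, 28 mm across, 50 mm tall, loose on the lid's corner at -x -y; origin under its centre. Leave it alone.
- cream_jar: Round jar with white cap, 48 mm across, 34 mm tall, loose on the lid's corner at +x +y; origin under its centre. Leave it alone.
- tweezers: Steel tweezers, 122 mm long, 12 mm wide, 6 mm thick, lying loose along the lid's +x edge on the -y half; origin under their middle. Leave them alone.

How it is judged:
By the outcome, as a careful person would: the job done as asked, in the order asked, and still so for the second after the job is handed in, with the robot touching nothing.
It also fails if it takes over 54 s, if anything falls off the work surface, if the arm or the gripper's body presses on something with over 40 N, if the wrist force passes 120 N, or if a joint passes its speed limit or range.

ROBOT

A 6-joint arm with a two-finger parallel gripper is mounted at the origin on the work surface. World frame = base frame: x ahead of the robot, y to its left, z up, the work surface at z = 0. Lengths are in m, angles in degrees, forces in N, time in s.
With the tool pointing down it reaches from about 0.4 to 0.825 m from the base axis. Payload 7 kg.
Tool frame: the origin (TCP) lies midway between the tips of the shut fingers; the grasp point (between the pads) lies 19 mm behind it; x points along the fingers, z is the direction in which the jaws open and shut, and the axes are right-handed (so a half turn about x gives the same grasp; the last joint's range is limited). The gripper opens to 88 mm and grips with 3 to 60 N. Pads are 19 mm wide; open, the fingers measure 130 mm over their backs; the gripper's body (78 mm by 193 mm) begins 47 mm behind the grasp point.
Start: joints at [83.428, 20.546, 0.682, 0, -70.136, -16.507], TCP at [0.265, 0.621, 0.197] pointing down, gripper open.
Joint ranges: [-176.03, 176.03], [-82.01, 121.73], [-58.28, 71.71], [-173.87, 95.51], [-174.79, -0.11], [-173.66, 173.66]. Speed limits (degrees/s): [136.94, 136.94, 172.46, 180, 180, 180].

INTERFACE

Orientations are given as [roll, pitch, yaw] about the fixed x, y, z axes, in that order (R = Rz(yaw) Ry(pitch) Rx(roll)).
In Python, from plant import ctrl gives the robot as it stands.
- The arm moves only by the tool servo_tool, never from a script. Its argument "motion" is a list of rows, each an object with "offset": the shift along the tool's x, y, z in m, a list of three; "roll": the turn about the tool's x in degrees; "claw": the opening, from -1 (shut) to 1 (fully open), so that 0 is half open. In form: [{"offset": [x, y, z], "roll": roll, "claw": claw}, ...]. A call has 1 to 12 rows; each row shifts and turns the commanded pose from where the row before left it, along the tool's axes as they then stand; what a row does not reach is not made up. A row lasts 1/8 s, in which the tool goes at most 62.5 mm and 10.7 degrees, less where a joint would pass 70% of its speed; a pose out of reach is approached as far as the arm can. A call is refused whole if a number of a shift passes 0.0625 or a number of a turn 10.7, either way. A call with a gripper value outside its range is refused whole. The fingers move at their own pace and stop on an object; the grip force is fixed at half the most. Time passes only in rows, so rows that do not move let the fingers close. It gives the time, the measured TCP pose, the force and the opening at its end, in the units of the state.
- ctrl.get_obs(): the state, without advancing time (a new reading comes with each control period).
- ctrl.snapshot(name): name is "scene" or "top"; returns a dict with "frame" (400x640x3 uint8, blue, green, red), "z_map" (400x640 float32, m along the optical axis (not along the pixel's ray), 0 where there is no reading), "mtx" (3x3 intrinsics, pixels), "k1" (the pictures are not rectified: a ray, as slopes to the right and down, at radius r is drawn at 1 + k1 r^2 times it, then the intrinsics apply), "extrinsics" (4x4, takes a point from camera to world coordinates). Camera axes: x right, y up, looking along -z (the intrinsics and any distortion apply to the point x, -y, -z); pixel columns grow to the right and rows downward; lengths in m; the calibration is good to about 2 mm. A picture is of the moment at which its call begins.
- ctrl.close_job(): hands the job in, once; it reports no verdict.
The state is a dict: "clock": time; "joint_pos": joint angles; "qvel": joint speeds; "tau": joint torques, N m; "tool_pos": TCP position; "orientation": TCP orientation; "force": force on the tool from outside, world axes, zero at the start; "moment": the same for the moment, N m; "opening": finger opening in m.
Only numpy, scipy, OpenCV 4.12 (cv2) and the standard library are available. Lean on these libraries where they do the work, as an engineer would, in place of code of your own. Each camera call takes 0.05 s, during which the arm holds its last target.

## Working session

There is one attempt and no reset: what is moved stays moved. The work goes in short steps, Python scripts to look and compute and a tool call to move; the robot and the scene stay as the last step left them, time stands still between calls to the robot, and variables do not carry over. Pictures are saved under pics/ and viewed, and the job is handed in when it is done.

Besides the shell and the picture viewer there is one more tool, called after ">>>" in YAML: its name, and indented under it one key for each argument. servo_tool: Moves the arm, as the interface text tells. Its arguments: {"type":"object","properties":{"motion":{"type":"array"}},"required":["motion"]}

```bash
mkdir -p pics; ls
python3 - <<'E'
from plant import ctrl
import cv2,numpy as np
print(ctrl.get_obs())
for n in("scene","top"):
    s=ctrl.snapshot(n); cv2.imwrite(f"pics/{n}0.png",s["frame"]); np.savez(f"{n}0.npz",**s); print(n,s["mtx"],s["k1"],s["extrinsics"])
E
```

```text
pics
{'clock': 0.0, 'joint_pos': array([ 8.34307477e+01,  2.05916337e+01,  6.34039456e-01, -2.01653229e-02,
       -7.01361053e+01, -1.65062876e+01]), 'qvel': array([-0.06429928, -0.04928194, -0.14983758,  0.01273213, -0.08464864,
        0.12377632]), 'tau': array([ 1.35931070e-03, -5.82722855e+01,  2.93055564e+01,  6.99740767e+00,
        6.90290850e-03, -1.36928497e-04]), 'tool_pos': array([0.26438651, 0.62048161, 0.19592237]), 'orientation': array([   5.07047947,   89.90440148, -108.01192781]), 'force': array([ 0.60666171, -0.73918208, -0.77976399]), 'moment': array([ 0.03416681, -0.00717584,  0.00289812]), 'opening': 0.0876732885691058}
scene [[398.12984634   0.         318.73822777]
 [  0.         398.12984634 201.44385445]
 [  0.           0.           1.        ]] -0.09120733726575275 [[-0.5913693  -0.61431211  0.52240117  0.92382343]
 [ 0.80639391 -0.44780899  0.38625894  0.27212591]
 [-0.00334761  0.6496828   0.76019804  0.60456538]
 [ 0.          0.          0.          1.        ]]
top [[444.64550996   0.         321.95387253]
 [  0.         444.64550996 206.32383703]
 [  0.           0.           1.        ]] -0.02172048852217531 [[ 0.04643516  0.97731445 -0.20664037  0.4215065 ]
 [-0.99892054  0.04517368 -0.01082144  0.03513407]
 [-0.00124125  0.20691981  0.97835712  0.81108489]
 [ 0.          0.          0.          1.        ]]
```

View pics/scene0.png

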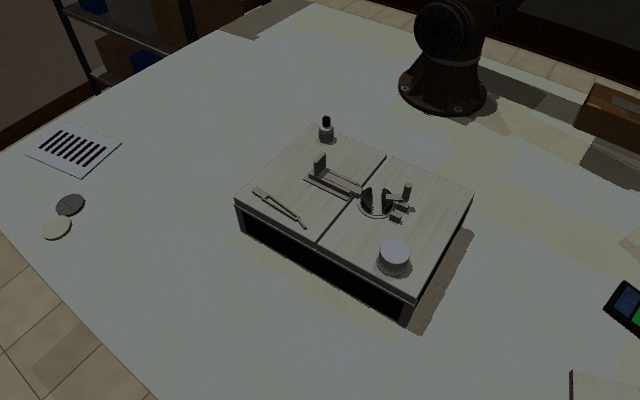

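View pics/top0.png

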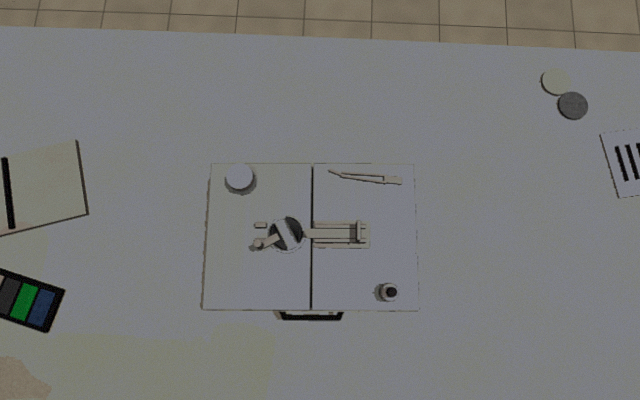

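The scene view shows the case with the lock in the middle (disc about (377,202), tab about (320,165)). In the top view, the lid spans about (205–417, 163–310), the disc is at (285,233), the post at (258,245), and the tab at (361,232). Next I'll measure these.

```bash
cat > h.py <<'E'
import numpy as np,cv2
def cloud(s):
    K=s["mtx"];k=float(s["k1"]);E=s["extrinsics"]
    v,u=np.mgrid[0:400,0:640].astype(float)
    d=cv2.undistortPoints(np.stack([u,v],-1).reshape(-1,1,2),K,np.array([k,0,0,0.]) ).reshape(400,640,2)
    z=s["z_map"]
    P=np.stack([d[...,0]*z,-d[...,1]*z,-z],-1)
    W=P@E[:3,:3].T+E[:3,3]; W[z==0]=np.nan
    return W
def rays(s,uv):
    d=cv2.undistortPoints(np.array(uv,float).reshape(-1,1,2),s["mtx"],np.array([float(s["k1"]),0,0,0.])).reshape(-1,2)
    D=np.c_[d[:,0],-d[:,1],-np.ones(len(d))]@s["extrinsics"][:3,:3].T
    return s["extrinsics"][:3,3],D
def onplane(s,uv,z):
    o,D=rays(s,uv); return o+D*((z-o[2])/D[:,2])[:,None]
E
python3 - <<'E'
from h import *
for n in("top","scene"):
    s=np.load(n+"0.npz"); W=cloud(s)
    z=W[...,2]
    roi=np.zeros(z.shape,bool)
    if n=="top": roi[150:320,190:430]=1
    else: roi[90:330,220:490]=1
    lid=roi&(abs(z-0.1)<0.012)
    pts=W[lid]; 
    print(n,lid.sum(),"lid z med",np.median(pts[:,2]))
    m=cv2.morphologyEx((roi&(z>0.085)).astype(np.uint8),cv2.MORPH_OPEN,np.ones((3,3)))
    sel=W[(m>0)&(abs(z-np.median(pts[:,2]))<0.006)][:,:2]
    r=cv2.minAreaRect(sel.astype(np.float32)*1000); print(r)
    hi=roi&(z>0.132)
    nc,L,st,c=cv2.connectedComponentsWithStats(hi.astype(np.uint8))
    for i in range(1,nc):
        if st[i,4]>4:
            q=W[L==i]; print(c[i].round(1),st[i],np.nanmean(q,0).round(4),np.nanpercentile(q[:,2],[5,95]).round(4))
    f=s["frame"]
    b=(f[200:265,235:385] if n=="top" else f[140:240,280:440])
    b=cv2.resize(b,None,fx=5,fy=5,interpolation=cv2.INTER_CUBIC); b=np.clip(b.astype(float)*1.8,0,255).astype(np.uint8)
    cv2.imwrite(f"pics/{n}z.png",b)
E
```

```text
top 27957 lid z med 0.10005002766728555
((525.603515625, 58.40541076660156), (241.02452087402344, 339.5196533203125), 2.273784875869751)
[239.1 175.6] [226 163  27  26 527] [0.608  0.1757 0.1341] [0.1325 0.1358]
[357.6 230.5] [356 220   5  22  85] [ 0.5271 -0.013   0.1467] [0.1418 0.1493]
[257.6 243.8] [253 240  10   9  62] [0.4997 0.136  0.1491] [0.1346 0.1535]
[390.1 292.1] [382 285  15  16 112] [ 0.4378 -0.0635  0.1463] [0.1323 0.1516]
scene 20034 lid z med 0.10006158239228469
((527.74462890625, 55.57660675048828), (243.31919860839844, 341.6259460449219), 2.4528260231018066)
[325.6 122.1] [321 115  11  16 103] [ 0.4438 -0.0662  0.143 ] [0.1322 0.1511]
[319.5 160.4] [314 152  12  18 120] [ 0.5325 -0.0152  0.1425] [0.133 0.149]
[407.3 188.7] [403 182  10  14 100] [0.5055 0.1353 0.1454] [0.1336 0.153 ]
[394.9 251.2] [380 239  31  27 598] [0.6114 0.1743 0.1337] [0.1325 0.1351]
```

View pics/topz.png

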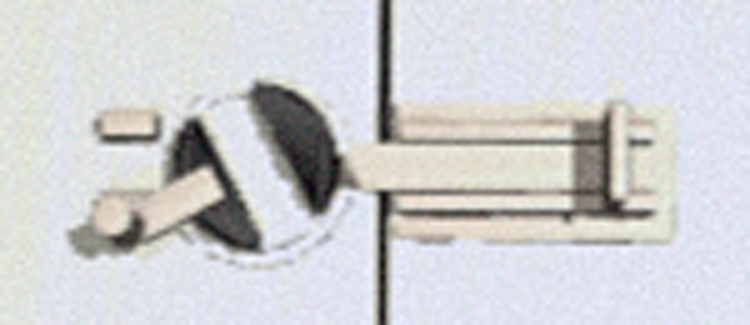

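View pics/scenez.png

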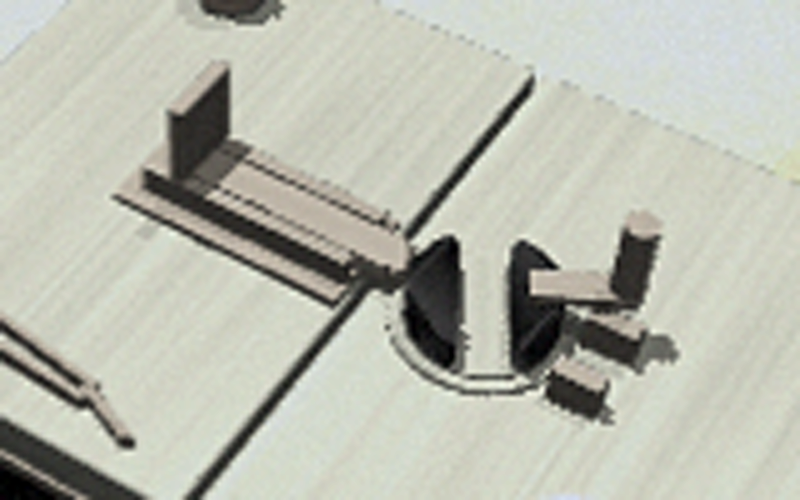

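Measured so far:

| Item | Value |
|---|---|
| Case centre | (0.5265, 0.057) |
| Case yaw | about 2.35° |
| Disc axis | (0.525, 0.097) |
| Post | (0.5026, 0.1357) |
| Disc angle | about +0.48 rad |

I'll turn the disc to +π/2, pushing anticlockwise. First I shut the claw and fly above everything to a spot behind the post.

>>> servo_tool:
  motion:
    - {"offset": [0, 0.0355, 0.0275], "roll": 0, "claw": -1}
    - {"offset": [0, 0.0355, 0.0275], "roll": 0, "claw": -1}
    - {"offset": [0, 0.0355, 0.0275], "roll": 0, "claw": -1}
    - {"offset": [0, 0.0355, 0.0275], "roll": 0, "claw": -1}
    - {"offset": [0, 0.0355, 0.0275], "roll": 0, "claw": -1}
    - {"offset": [0, 0.0355, 0.0275], "roll": 0, "claw": -1}
    - {"offset": [0, 0.0355, 0.0275], "roll": 0, "claw": -1}
    - {"offset": [0, 0.0355, 0.0275], "roll": 0, "claw": -1}
    - {"offset": [0, 0.0355, 0.0275], "roll": 0, "claw": -1}
    - {"offset": [0, 0.0355, 0.0275], "roll": 0, "claw": -1}
    - {"offset": [0, 0.0355, 0.0275], "roll": 0, "claw": -1}
    - {"offset": [0, 0.0355, 0.0275], "roll": 0, "claw": -1}

```text
clock: 1.6
tool_pos: [0.5275, 0.149, 0.1967]
orientation: [-52.8, 90.0, -165.8]
force: [1.2, 0.4, 0.2]
opening: 0.0006
```

>>> servo_tool:
  motion:
    - {"offset": [0, 0, 0], "roll": 10.6, "claw": -1}
    - {"offset": [0, 0, 0], "roll": 10.6, "claw": -1}
    - {"offset": [0, 0, 0], "roll": 10.6, "claw": -1}
    - {"offset": [0, 0, 0], "roll": 10.6, "claw": -1}
    - {"offset": [0, 0, 0], "roll": 10.6, "claw": -1}
    - {"offset": [0, 0, 0], "roll": 10.6, "claw": -1}
    - {"offset": [0, 0, 0], "roll": 10.6, "claw": -1}
    - {"offset": [0, 0, 0], "roll": 10.6, "claw": -1}
    - {"offset": [0, 0, 0], "roll": 10.6, "claw": -1}
    - {"offset": [0, 0, 0], "roll": 10.6, "claw": -1}
    - {"offset": [0, 0, 0], "roll": 10.6, "claw": -1}
    - {"offset": [0, 0, 0], "roll": 10.6, "claw": -1}

```text
clock: 3.1
tool_pos: [0.5269, 0.1503, 0.1965]
orientation: [81.3, 90.0, -159.3]
force: [-0.5, 0.1, 0.1]
opening: 0.0006
```

```bash
cat >> h.py <<'E'
C=np.array([.5265,.057]);yaw=np.radians(2.35)
CX=np.array([np.cos(yaw),np.sin(yaw)]);CY=np.array([-np.sin(yaw),np.cos(yaw)])
DA=C+.04*CY
def look(ctrl,tag,crop=True):
    from scipy.spatial.transform import Rotation as Ro
    o=ctrl.get_obs(); R=Ro.from_euler('xyz',o["orientation"],degrees=True).as_matrix()
    p=o["tool_pos"]
    print("t",o["clock"],"tcp",p.round(4),"case xy",((p[:2]-C)@np.c_[CX,CY]).round(4),"phi",np.degrees(np.arctan2(R[1,1],R[0,1])).round(2),"xaxis",R[:,0].round(3),"F",o["force"].round(2),"J",o["joint_pos"].round(1),"op",round(o["opening"],4))
    for n,sl in(("top",np.s_[150:320,190:430]),("scene",np.s_[90:270,260:480])):
        s=ctrl.snapshot(n); np.savez(f"{n}_{tag}.npz",**s)
        b=cv2.resize(s["frame"][sl],None,fx=3,fy=3,interpolation=cv2.INTER_CUBIC)
        cv2.imwrite(f"pics/{n}_{tag}.png",np.clip(b.astype(float)*1.8,0,255).astype(np.uint8))
E
python3 -c "
from h import *
from plant import ctrl
look(ctrl,'a')"
```

```text
t 3.1 tcp [0.5269 0.1503 0.1965] case xy [0.0042 0.0932] phi -150.63 xaxis [-0.001 -0.    -1.   ] F [-0.54  0.11  0.09] J [ 36.4   8.6 -15.5  -0.  -65.9 -97. ] op 0.0006
```

View pics/scene_a.png

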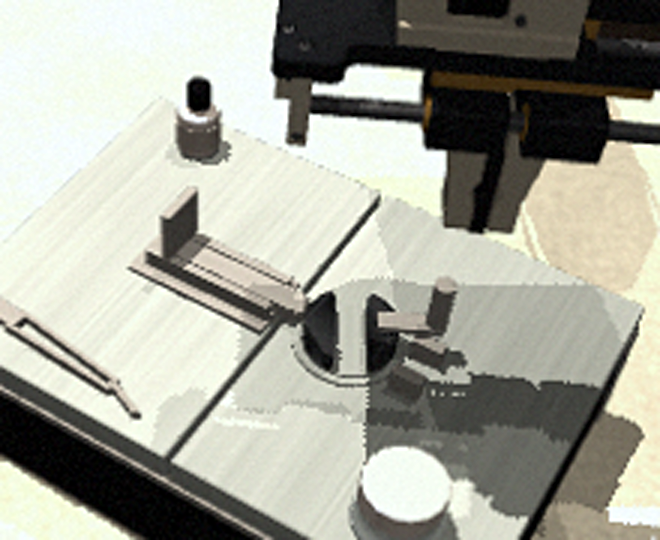

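The scene view shows the shut fingers above and behind the post (post top at about (444,285) in the crop), clear of everything. Next I descend to 30 mm above the lid and close in to a small gap. Then I sweep about the disc axis, stopping short of the target.

>>> servo_tool:
  motion:
    - {"offset": [0.022, 0, 0], "roll": 0, "claw": -1}
    - {"offset": [0.022, 0, 0], "roll": 0, "claw": -1}
    - {"offset": [0.022, 0, 0], "roll": 0, "claw": -1}
    - {"offset": [0, 0, 0], "roll": 0, "claw": -1}
    - {"offset": [0, 0.005, 0], "roll": 0, "claw": -1}
    - {"offset": [0, 0.005, 0], "roll": 0, "claw": -1}
    - {"offset": [0, 0, 0], "roll": 0, "claw": -1}

```text
clock: 4.08
tool_pos: [0.5184, 0.1454, 0.1317]
orientation: [-83.9, 89.9, 35.8]
force: [0.1, 0.5, -0.3]
opening: 0.0004
```

```bash
python3 -c "
from h import *
from plant import ctrl
look(ctrl,'b')"
```

```text
t 4.075 tcp [0.5184 0.1454 0.1317] case xy [-0.0045  0.0887] phi -150.25 xaxis [ 0.001  0.001 -1.   ] F [ 0.06  0.46 -0.3 ] J [ 36.5  10.8 -21.9   0.  -57.2 -96.8] op 0.0004
```

View pics/scene_b.png

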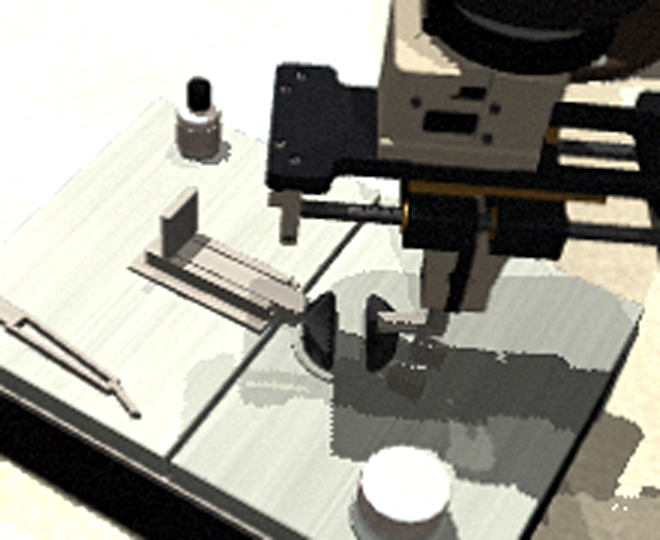

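View pics/top_b.png

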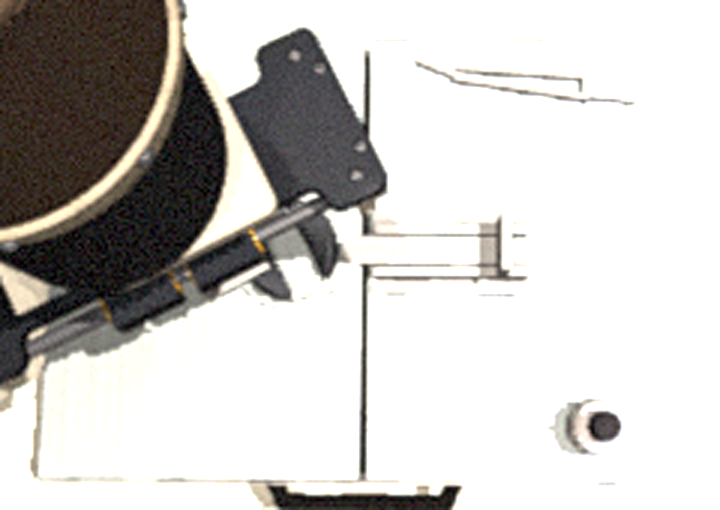

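The scene view shows the fingertips just behind the post at about (450,305), with the slot still at its starting angle. The gripper hides the post in the top view. Now I sweep 60° about the disc axis.

>>> servo_tool:
  motion:
    - {"offset": [0, 0.0048, 0.0016], "roll": -6, "claw": -1}
    - {"offset": [0, 0.0048, 0.0016], "roll": -6, "claw": -1}
    - {"offset": [0, 0.0048, 0.0016], "roll": -6, "claw": -1}
    - {"offset": [0, 0.0048, 0.0016], "roll": -6, "claw": -1}
    - {"offset": [0, 0.0048, 0.0016], "roll": -6, "claw": -1}
    - {"offset": [0, 0.0048, 0.0016], "roll": -6, "claw": -1}
    - {"offset": [0, 0.0048, 0.0016], "roll": -6, "claw": -1}
    - {"offset": [0, 0.0048, 0.0016], "roll": -6, "claw": -1}
    - {"offset": [0, 0.0048, 0.0016], "roll": -6, "claw": -1}
    - {"offset": [0, 0, 0], "roll": 0, "claw": -1}

```text
clock: 5.42
tool_pos: [0.4827, 0.12, 0.1311]
orientation: [-144.7, 90.0, 28.9]
force: [-1.0, -0.1, -0.6]
opening: 0.0005
```

```bash
python3 -c "
from h import *
from plant import ctrl
look(ctrl,'c')"
```

```text
t 5.425 tcp [0.4827 0.12   0.1311] case xy [-0.0412  0.0647] phi -96.32 xaxis [ 0.  0. -1.] F [-0.95 -0.12 -0.59] J [ 36.6   7.  -26.7   0.  -56.3 -43. ] op 0.0005
```

View pics/scene_c.png

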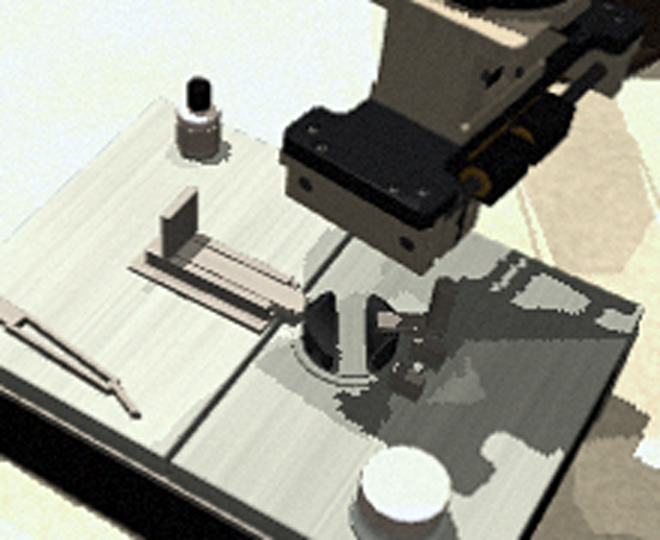

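View pics/top_c.png

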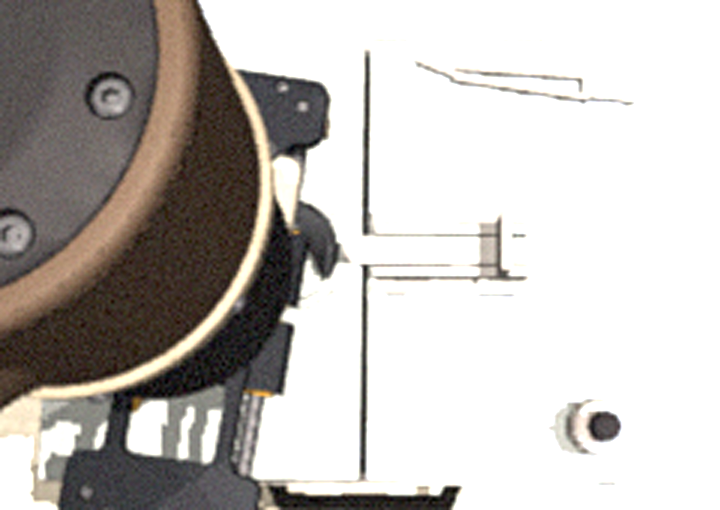

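Run:
```python
from h import *
s=np.load("scene_c.npz");W=cloud(s);s0=np.load("scene0.npz");W0=cloud(s0)
for n,w in(("0",W0),("c",W)):
    z=w[...,2]; m=(z>.125)&(z<.156); m[:170]=0;m[220:]=0;m[:,:385]=0;m[:,440:]=0
    nc,L,st,c=cv2.connectedComponentsWithStats(m.astype(np.uint8))
    for i in range(1,nc):
        if st[i,4]>6: print(n,st[i],w[L==i].mean(0).round(4),w[L==i].min(0).round(4),w[L==i].max(0).round(4))
b=cv2.resize(s["frame"][165:235,340:440],None,fx=7,fy=7,interpolation=cv2.INTER_CUBIC)
cv2.imwrite("pics/cz.png",np.clip(b.astype(float)*3,0,255).astype(np.uint8))
```

```text
0 [402 182  11  17 122] [0.5057 0.1353 0.1423] [0.4962 0.1287 0.125 ] [0.5099 0.1404 0.1536]
c [402 182  11  17 120] [0.5057 0.1353 0.1426] [0.4967 0.1286 0.1255] [0.5097 0.1408 0.1539]
```

View pics/cz.png

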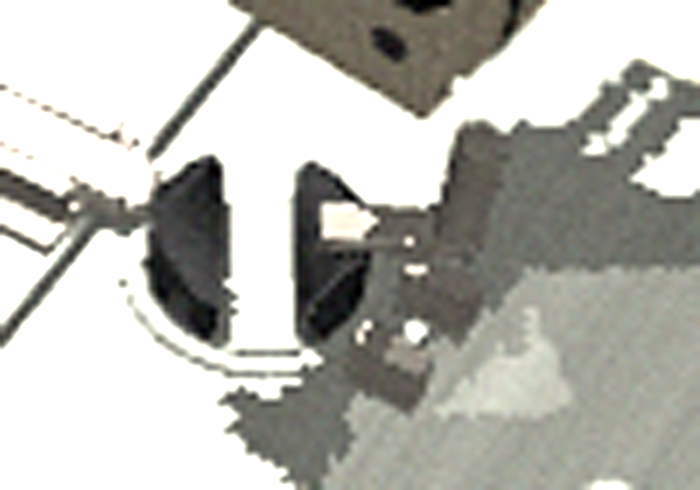

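The post didn't move and there was no contact force, even though the TCP path crossed its position. I'll check where the fingertips really are in the images.

```bash
cat >> h.py <<'E'
def proj(s,P):
    E=s["extrinsics"]; c=(np.atleast_2d(P)-E[:3,3])@E[:3,:3]
    x,y=c[:,0]/-c[:,2],-c[:,1]/-c[:,2]; r=1+float(s["k1"])*(x*x+y*y); K=s["mtx"]
    return np.c_[K[0,0]*x*r+K[0,2],K[1,1]*y*r+K[1,2]]
E
python3 - <<'E'
from h import *
for t,p in(("a",[.5269,.1503,.1965]),("b",[.5184,.1454,.1317]),("c",[.4827,.12,.1311])):
    s=np.load(f"scene_{t}.npz"); uv=proj(s,p)[0]; print(t,uv.round(1),"crop",((uv-[260,90])*3).round(0))
    W=cloud(s); 
    if t!="c":
        u,v=int(uv[0]),int(uv[1])
        for dv in range(-30,12,3): print(v+dv,W[v+dv,u].round(4))
E
```

```text
a [415.4 178.1] crop [466. 264.]
148 [0.5415 0.1444 0.2611]
151 [0.5399 0.1448 0.255 ]
154 [0.5407 0.146  0.2509]
157 [0.5394 0.1465 0.2449]
160 [0.5396 0.1475 0.2402]
163 [0.5375 0.1478 0.2332]
166 [0.4051 0.1066 0.0992]
169 [0.4136 0.1106 0.1006]
172 [0.4193 0.1138 0.0995]
175 [0.4264 0.1173 0.0998]
178 [0.4336 0.1209 0.1004]
181 [0.4397 0.1242 0.0999]
184 [0.4453 0.1272 0.099 ]
187 [0.4512 0.1304 0.0985]
b [407.6 202.3] crop [443. 337.]
172 [0.5599 0.1474 0.234 ]
175 [0.5341 0.1395 0.2023]
178 [0.5325 0.14   0.1951]
181 [0.5323 0.141  0.1893]
184 [0.5313 0.1417 0.1825]
187 [0.5319 0.1429 0.1774]
190 [0.5308 0.1437 0.1704]
193 [0.5077 0.1373 0.1386]
196 [0.5062 0.138  0.1306]
199 [0.5051 0.1388 0.1228]
202 [0.4908 0.1355 0.0995]
205 [0.5106 0.143  0.116 ]
208 [0.5143 0.1454 0.1138]
211 [0.5089 0.145  0.1006]
c [404.1 182.2] crop [432. 277.]
```

Run:
```python
from h import *
for t,p,phi in(("a",[.5269,.1503,.1965],-150.63),("b",[.5184,.1454,.1317],-150.25)):
    s=np.load(f"scene_{t}.npz"); W=cloud(s); p=np.array(p)
    y=np.array([np.cos(np.radians(phi)),np.sin(np.radians(phi))]);zt=np.array([y[1],-y[0]])
    d=W-p; ty=d[...,:2]@y; tz=d[...,:2]@zt; h=d[...,2]
    m=(abs(ty)<.03)&(abs(tz)<.03)&(h>.022)&(h<.1)
    for a in np.arange(.022,.09,.006):
        k=m&(h>=a)&(h<a+.006)
        if k.sum()>3: print(t,round(a,3),k.sum(),"ty",np.percentile(ty[k],[2,50,98]).round(4),"tz",np.percentile(tz[k],[2,98]).round(4))
f=np.load("scene_a.npz")["frame"][110:190,350:470]
cv2.imwrite("pics/az.png",np.clip(cv2.resize(f,None,fx=6,fy=6,interpolation=cv2.INTER_CUBIC).astype(float)*2,0,255).astype(np.uint8))
```

```text
a 0.028 24 ty [-0.0094 -0.0085 -0.0056] tz [-0.0156  0.0117]
a 0.034 73 ty [-0.0108 -0.0095 -0.006 ] tz [-0.0171  0.0126]
a 0.04 94 ty [-0.0108 -0.0092  0.009 ] tz [-0.0176  0.0127]
a 0.046 98 ty [-0.011  -0.0091 -0.0007] tz [-0.0175  0.0128]
a 0.052 78 ty [-0.011  -0.0092 -0.0065] tz [-0.0185  0.0142]
a 0.058 92 ty [-0.0106 -0.0093 -0.007 ] tz [-0.0192  0.015 ]
a 0.064 109 ty [-0.0113 -0.0095 -0.0075] tz [-0.0204  0.0161]
a 0.07 109 ty [-0.0115 -0.0094 -0.0073] tz [-0.021   0.0175]
a 0.076 46 ty [-0.0121 -0.01   -0.0035] tz [-0.021   0.0134]
a 0.082 18 ty [-0.0119 -0.0097 -0.0042] tz [0.0019 0.0056]
a 0.088 8 ty [-0.014  -0.0032  0.0064] tz [0.0019 0.004 ]
b 0.028 21 ty [-0.0099 -0.0089 -0.0068] tz [-0.0151  0.0134]
b 0.034 68 ty [-0.0111 -0.0098  0.0085] tz [-0.0178  0.0139]
b 0.04 65 ty [-0.0114 -0.0097 -0.0064] tz [-0.0173  0.0135]
b 0.046 76 ty [-0.0109 -0.0094 -0.0018] tz [-0.0176  0.0141]
b 0.052 62 ty [-0.011  -0.0098 -0.0064] tz [-0.0178  0.0145]
b 0.058 71 ty [-0.0114 -0.0094 -0.0078] tz [-0.0193  0.0149]
b 0.064 82 ty [-0.0113 -0.0097 -0.0074] tz [-0.0207  0.0157]
b 0.07 57 ty [-0.011  -0.0096 -0.0069] tz [-0.0203  0.0168]
b 0.076 16 ty [-0.0114 -0.0097 -0.004 ] tz [0.0018 0.0067]
b 0.082 12 ty [-0.0104 -0.0096  0.0054] tz [0.0027 0.0061]
b 0.088 4 ty [-0.0019  0.007   0.0104] tz [0.0028 0.0032]
```

View pics/az.png

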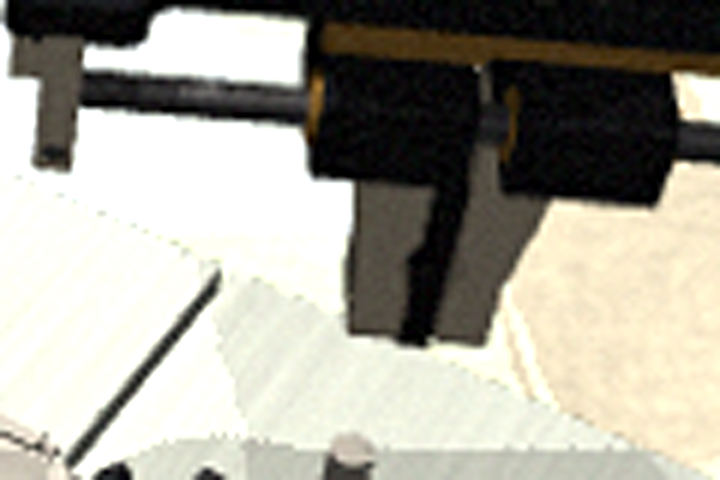

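Run:
```python
from h import *
s=np.load("scene_a.npz"); W=cloud(s)
for v in range(128,146,2): print(v,W[v,358].round(3))
s=np.load("scene_c.npz"); W=cloud(s); z=W[...,2]
m=(z>.165); m[:,:350]=0; q=W[m&(np.hypot(W[...,0]-.4827,W[...,1]-.12)<.15)]; print(np.sort(q[:,2])[:20].round(3))
s=np.load("scene_a.npz"); W=cloud(s); z=W[...,2]
q=W[(z>.165)&(np.hypot(W[...,0]-.5269,W[...,1]-.1503)<.15)]; print(np.sort(q[:,2])[:40:4].round(3))
```

```text
128 [0.602 0.092 0.308]
130 [0.601 0.092 0.305]
132 [0.602 0.092 0.302]
134 [0.602 0.092 0.299]
136 [0.601 0.092 0.296]
138 [ 0.3   -0.075  0.002]
140 [ 0.306 -0.071  0.002]
142 [ 0.414 -0.011  0.102]
144 [ 0.416 -0.01   0.099]
[0.165 0.165 0.165 0.166 0.166 0.167 0.167 0.167 0.167 0.167 0.167 0.167
 0.167 0.168 0.168 0.168 0.169 0.169 0.169 0.17 ]
[0.226 0.227 0.228 0.229 0.23  0.23  0.231 0.231 0.231 0.232]
```

The finger depth points show the tips sit about 31 mm higher than the reported TCP, though their xy agrees. The sweep therefore passed about 10 mm above the post and touched nothing. I'll go back along the arc, back off 5 mm and go lower, to a reading of about 0.098, which puts the tips at about 0.129.

>>> servo_tool:
  motion:
    - {"offset": [0, -0.0046, -0.0021], "roll": 6, "claw": -1}
    - {"offset": [0, -0.0046, -0.0021], "roll": 6, "claw": -1}
    - {"offset": [0, -0.0046, -0.0021], "roll": 6, "claw": -1}
    - {"offset": [0, -0.0046, -0.0021], "roll": 6, "claw": -1}
    - {"offset": [0, -0.0046, -0.0021], "roll": 6, "claw": -1}
    - {"offset": [0, -0.0046, -0.0021], "roll": 6, "claw": -1}
    - {"offset": [0, -0.0046, -0.0021], "roll": 6, "claw": -1}
    - {"offset": [0, -0.0046, -0.0021], "roll": 6, "claw": -1}
    - {"offset": [0, -0.0046, -0.0021], "roll": 6, "claw": -1}
    - {"offset": [0, -0.005, 0], "roll": 0, "claw": -1}
    - {"offset": [0, 0, 0], "roll": 0, "claw": -1}

```text
clock: 6.9
tool_pos: [0.5231, 0.1481, 0.1307]
orientation: [118.5, 90.0, -121.7]
force: [0.9, -0.0, -0.3]
opening: 0.0004
```

>>> servo_tool:
  motion:
    - {"offset": [0.011, 0, 0], "roll": 0, "claw": -1}
    - {"offset": [0.011, 0, 0], "roll": 0, "claw": -1}
    - {"offset": [0.011, 0, 0], "roll": 0, "claw": -1}
    - {"offset": [0, 0, 0], "roll": 0, "claw": -1}

```text
clock: 7.4
tool_pos: [0.522, 0.1473, 0.0965]
orientation: [93.1, 89.9, -147.1]
force: [0.3, -0.5, 0.1]
opening: 0.0005
```

```bash
python3 -c "
from h import *
from plant import ctrl
look(ctrl,'d')"
```

```text
t 7.4 tcp [0.522  0.1473 0.0965] case xy [-0.0008  0.0904] phi -150.28 xaxis [-0.002 -0.001 -1.   ] F [ 0.35 -0.51  0.06] J [ 36.5  13.3 -23.8  -0.  -53.  -96.7] op 0.0005
```

View pics/scene_d.png

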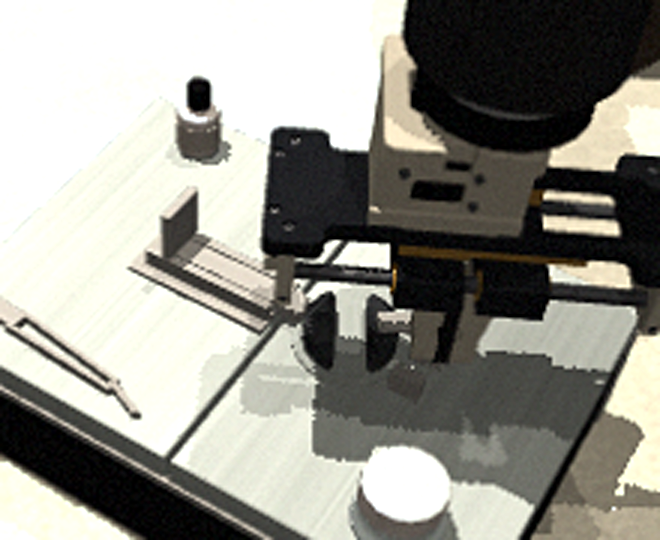

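The scene view shows the tips at about (450,360), low and just behind the post. Now I advance 4.5 mm and sweep 54°.

>>> servo_tool:
  motion:
    - {"offset": [0, 0.0045, 0], "roll": 0, "claw": -1}
    - {"offset": [0, 0.0048, 0.0016], "roll": -6, "claw": -1}
    - {"offset": [0, 0.0048, 0.0016], "roll": -6, "claw": -1}
    - {"offset": [0, 0.0048, 0.0016], "roll": -6, "claw": -1}
    - {"offset": [0, 0.0048, 0.0016], "roll": -6, "claw": -1}
    - {"offset": [0, 0.0048, 0.0016], "roll": -6, "claw": -1}
    - {"offset": [0, 0.0048, 0.0016], "roll": -6, "claw": -1}
    - {"offset": [0, 0.0048, 0.0016], "roll": -6, "claw": -1}
    - {"offset": [0, 0.0048, 0.0016], "roll": -6, "claw": -1}
    - {"offset": [0, 0.0048, 0.0016], "roll": -6, "claw": -1}
    - {"offset": [0, 0, 0], "roll": 0, "claw": -1}

```text
clock: 8.88
tool_pos: [0.4831, 0.1202, 0.0984]
orientation: [-139.8, 89.9, 33.9]
force: [0.1, -0.3, 0.3]
opening: 0.0004
```

```bash
python3 -c "
from h import *
from plant import ctrl
look(ctrl,'e')"
```

```text
t 8.875 tcp [0.4831 0.1202 0.0984] case xy [-0.0408  0.0649] phi -96.32 xaxis [ 0.001  0.001 -1.   ] F [ 0.12 -0.27  0.31] J [ 36.6   9.1 -29.2   0.  -51.7 -43. ] op 0.0004
```

View pics/scene_e.png

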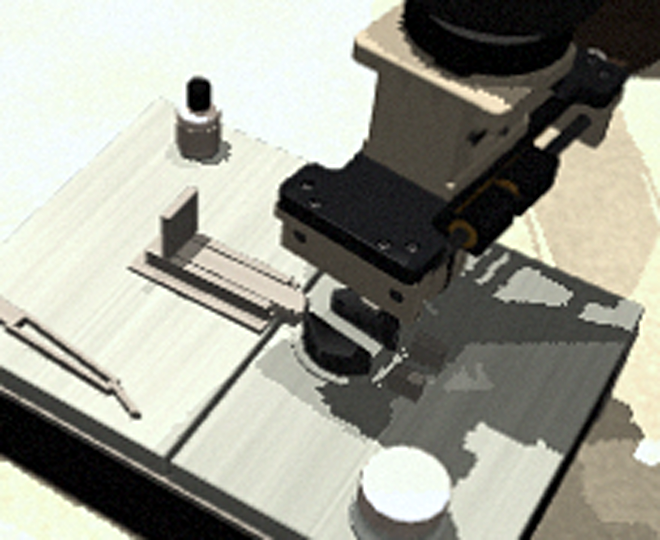

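View pics/top_e.png

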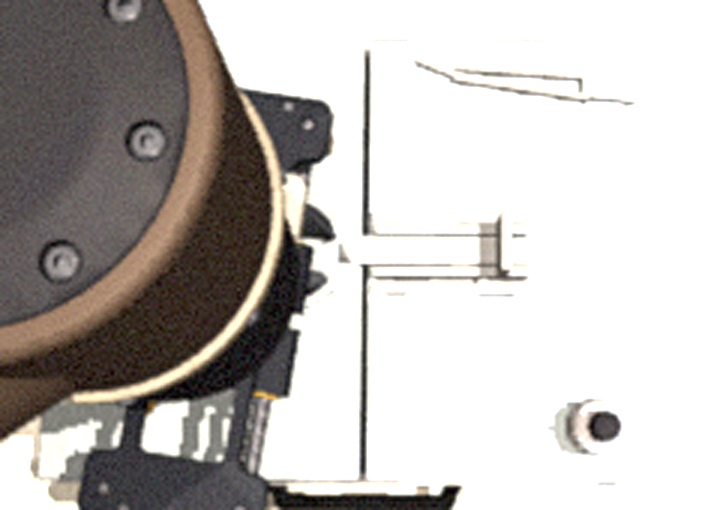

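The disc has turned: the scene view shows the slot running from about (315,300) to (375,345), by geometry at about 77°. I'll go the remaining 12.5° and then back off to look.

>>> servo_tool:
  motion:
    - {"offset": [0, 0.0048, 0.0013], "roll": -4.3, "claw": -1}
    - {"offset": [0, 0.0048, 0.0013], "roll": -4.3, "claw": -1}
    - {"offset": [0, 0, 0], "roll": 0, "claw": -1}

```text
clock: 9.35
tool_pos: [0.48, 0.1109, 0.0981]
orientation: [-160.9, 90.0, 21.3]
force: [0.3, 0.7, -0.3]
opening: 0.0006
```

```bash
python3 -c "
from h import *
from plant import ctrl
look(ctrl,'f')"
```

```text
t 9.35 tcp [0.48   0.1109 0.0981] case xy [-0.0442  0.0558] phi -87.8 xaxis [ 0.  0. -1.] F [ 0.25  0.71 -0.32] J [ 35.9   8.6 -29.8   0.  -51.6 -33.7] op 0.0006
```

>>> servo_tool:
  motion:
    - {"offset": [0, -0.01, 0], "roll": 0, "claw": -1}
    - {"offset": [0, -0.02, 0], "roll": 0, "claw": -1}
    - {"offset": [-0.04, 0, 0], "roll": 0, "claw": -1}
    - {"offset": [-0.06, 0, 0], "roll": 0, "claw": -1}
    - {"offset": [0, -0.06, 0], "roll": 0, "claw": -1}
    - {"offset": [0, -0.06, 0], "roll": 0, "claw": -1}
    - {"offset": [0, -0.06, 0], "roll": 0, "claw": -1}
    - {"offset": [0, 0, 0], "roll": 0, "claw": -1}

```text
clock: 10.45
tool_pos: [0.4704, 0.3254, 0.197]
orientation: [49.0, 90.0, -128.4]
force: [-0.6, 0.1, -0.1]
opening: 0.0005
```

```bash
python3 -c "
from h import *
from plant import ctrl
look(ctrl,'g')
for n,c in(('top',(np.s_[200:265,235:385])),('scene',np.s_[140:240,280:440])):
    s=np.load(n+'_g.npz');b=cv2.resize(s['frame'][c],None,fx=5,fy=5,interpolation=cv2.INTER_CUBIC); cv2.imwrite(f'pics/{n}gz.png',np.clip(b.astype(float)*1.8,0,255).astype(np.uint8))
"
```

```text
t 10.45 tcp [0.4704 0.3254 0.197 ] case xy [-0.045   0.2705] phi -87.47 xaxis [-0. -0. -1.] F [-0.62  0.05 -0.14] J [ 54.3  10.9 -12.6  -0.  -66.5 -51.7] op 0.0005
```

View pics/topgz.png

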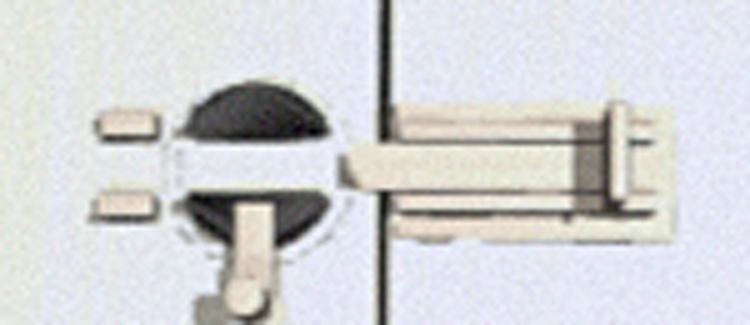

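View pics/scenegz.png

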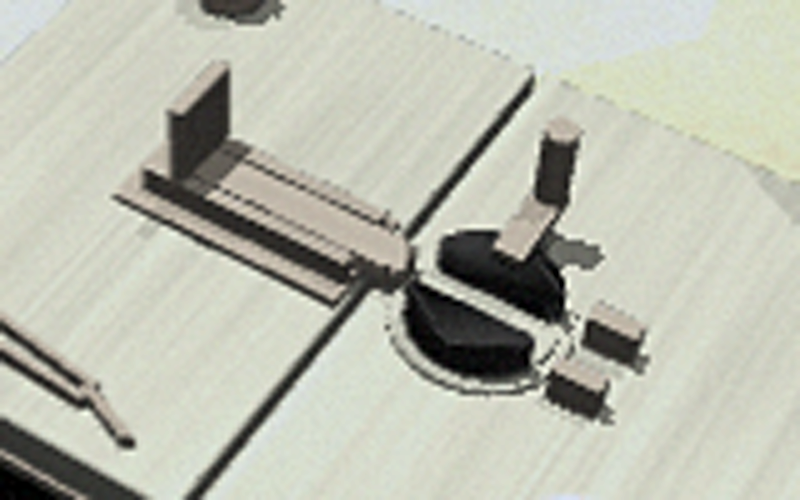

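Both views show the slot parallel to the bolt. In the top crop the slot edges run level at y≈138 and 190, and the post is at (243,295) on the -x side. The bottle, tweezers and bolt haven't moved. Now over to behind the tab, flying high.

>>> servo_tool:
  motion:
    - {"offset": [0, 0.047, -0.0055], "roll": 0, "claw": -1}
    - {"offset": [0, 0.047, -0.0055], "roll": 0, "claw": -1}
    - {"offset": [0, 0.047, -0.0055], "roll": 0, "claw": -1}
    - {"offset": [0, 0.047, -0.0055], "roll": 0, "claw": -1}
    - {"offset": [0, 0.047, -0.0055], "roll": 0, "claw": -1}
    - {"offset": [0, 0.047, -0.0055], "roll": 0, "claw": -1}
    - {"offset": [0, 0.047, -0.0055], "roll": 0, "claw": -1}
    - {"offset": [0, 0.047, -0.0055], "roll": 0, "claw": -1}
    - {"offset": [0, 0, 0], "roll": 0, "claw": -1}

```text
clock: 11.68
tool_pos: [0.53, -0.0564, 0.1979]
orientation: [51.7, 90.0, -126.2]
force: [-0.5, 0.5, -0.4]
opening: 0.0002
```

```bash
python3 -c "
from h import *
from plant import ctrl
look(ctrl,'i')"
```

```text
t 11.675 tcp [ 0.53   -0.0564  0.1979] case xy [-0.0012 -0.1134] phi -87.97 xaxis [-0. -0. -1.] F [-0.46  0.52 -0.39] J [ 15.    7.1 -17.1   0.  -65.8 -13. ] op 0.0002
```

View pics/scene_i.png

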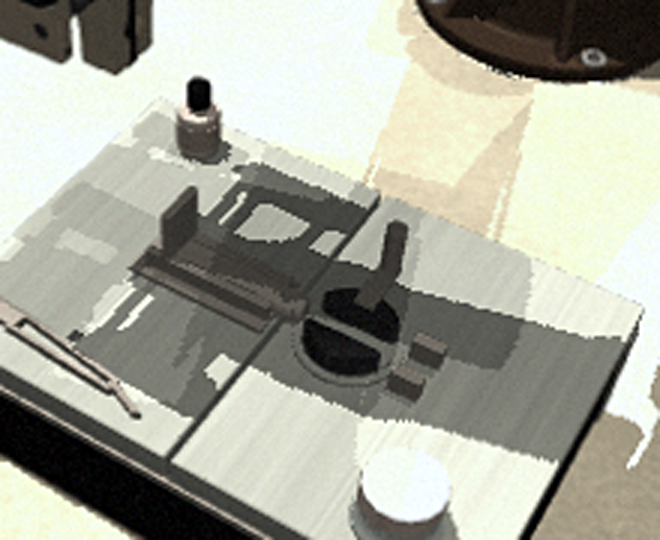

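The scene view shows the fingers at upper left (115,60), over the -y side. The bottle (200,120) and tweezers are untouched. Next I descend behind the tab.

>>> servo_tool:
  motion:
    - {"offset": [0.034, 0, 0], "roll": 0, "claw": -1}
    - {"offset": [0.034, 0, 0], "roll": 0, "claw": -1}
    - {"offset": [0.034, 0, 0], "roll": 0, "claw": -1}
    - {"offset": [0, -0.008, 0], "roll": 0, "claw": -1}
    - {"offset": [0, 0, 0], "roll": 0, "claw": -1}

```text
clock: 12.4
tool_pos: [0.531, -0.0441, 0.0972]
orientation: [174.1, 89.9, -3.5]
force: [0.3, -1.0, 0.8]
opening: 0.0008
```

```bash
python3 -c "
from h import *
from plant import ctrl
look(ctrl,'j')"
```

```text
t 12.4 tcp [ 0.531  -0.0441  0.0972] case xy [ 0.0004 -0.1012] phi -87.57 xaxis [ 0.002 -0.    -1.   ] F [ 0.28 -1.02  0.79] J [ 16.4  12.3 -25.1   0.  -52.5 -14. ] op 0.0008
```

View pics/scene_j.png

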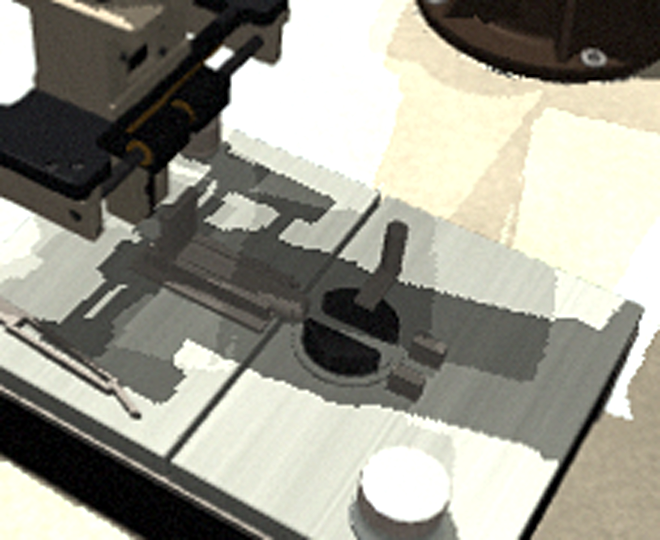

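The tips sit low and just behind the tab at about (155,215). I push towards +y in 8 mm steps, then check.

>>> servo_tool:
  motion:
    - {"offset": [0, -0.008, 0], "roll": 0, "claw": -1}
    - {"offset": [0, -0.008, 0], "roll": 0, "claw": -1}
    - {"offset": [0, -0.008, 0], "roll": 0, "claw": -1}
    - {"offset": [0, -0.008, 0], "roll": 0, "claw": -1}
    - {"offset": [0, 0, 0], "roll": 0, "claw": -1}

```text
clock: 13.12
tool_pos: [0.5288, -0.0125, 0.0957]
orientation: [-59.7, 90.0, 122.7]
force: [-0.0, -0.2, 0.0]
opening: 0.0002
```

```bash
python3 -c "
from h import *
from plant import ctrl
look(ctrl,'k')"
```

```text
t 13.125 tcp [ 0.5288 -0.0125  0.0957] case xy [-0.0006 -0.0696] phi -87.64 xaxis [-0.  0. -1.] F [-0.01 -0.15  0.03] J [ 19.9  12.1 -25.6  -0.  -52.3 -17.5] op 0.0002
```

View pics/scene_k.png

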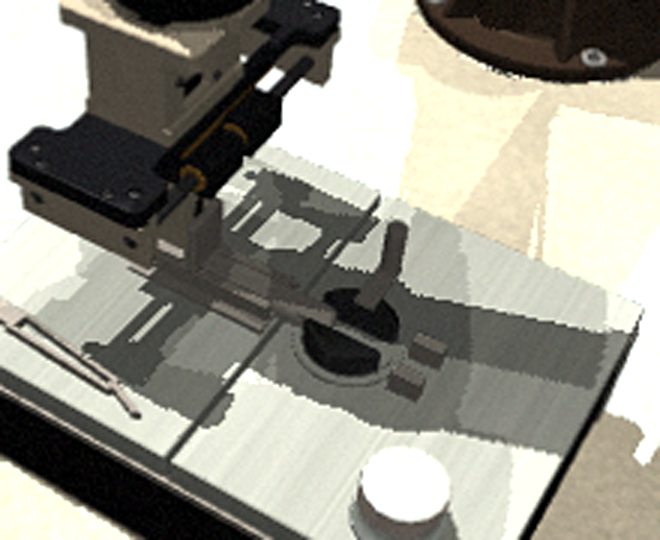

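The bolt has advanced and its nose is entering the slot at about (325,315). I keep pushing.

>>> servo_tool:
  motion:
    - {"offset": [0, -0.008, 0], "roll": 0, "claw": -1}
    - {"offset": [0, -0.008, 0], "roll": 0, "claw": -1}
    - {"offset": [0, -0.008, 0], "roll": 0, "claw": -1}
    - {"offset": [0, -0.008, 0], "roll": 0, "claw": -1}
    - {"offset": [0, -0.008, 0], "roll": 0, "claw": -1}
    - {"offset": [0, -0.006, 0], "roll": 0, "claw": -1}
    - {"offset": [0, 0, 0], "roll": 0, "claw": -1}

```text
clock: 14.1
tool_pos: [0.5275, 0.0335, 0.0961]
orientation: [-150.2, 89.9, 32.1]
force: [0.3, 0.7, 0.4]
opening: 0.0005
```

```bash
python3 -c "
from h import *
from plant import ctrl
look(ctrl,'l')"
```

```text
t 14.1 tcp [0.5275 0.0335 0.0961] case xy [ 0.     -0.0235] phi -87.64 xaxis [ 0.001  0.001 -1.   ] F [0.32 0.72 0.44] J [ 24.9  12.  -25.7  -0.  -52.3 -22.5] op 0.0005
```

View pics/scene_l.png

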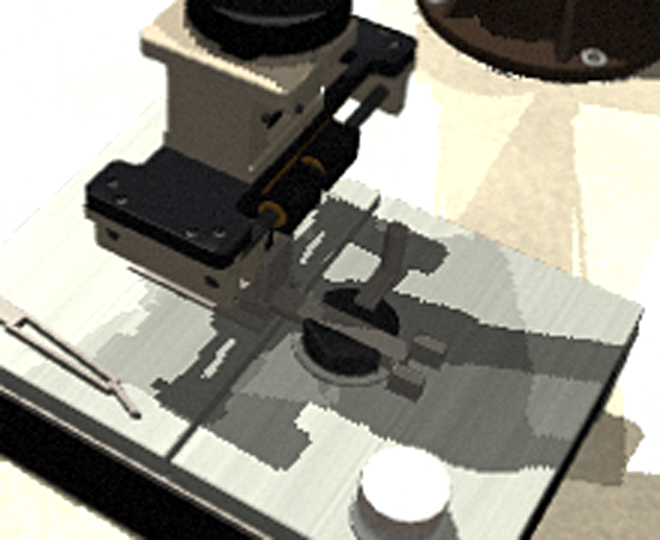

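The bolt is through the disc with its nose at the keeper, and about 6 mm remain. I go on in 2 mm steps, watching the force.

>>> servo_tool:
  motion:
    - {"offset": [0, -0.002, 0], "roll": 0, "claw": -1}
    - {"offset": [0, -0.002, 0], "roll": 0, "claw": -1}
    - {"offset": [0, 0, 0], "roll": 0, "claw": -1}

```text
clock: 14.58
tool_pos: [0.5271, 0.0367, 0.096]
orientation: [-175.8, 90.0, 6.5]
force: [1.4, -1.1, -0.4]
opening: 0.0004
```

>>> servo_tool:
  motion:
    - {"offset": [0, -0.0015, 0], "roll": 0, "claw": -1}
    - {"offset": [0, 0, 0], "roll": 0, "claw": -1}

```text
clock: 14.82
tool_pos: [0.5269, 0.0383, 0.0959]
orientation: [-160.1, 90.0, 22.2]
force: [0.7, -0.8, 0.9]
opening: 0.0006
```

>>> servo_tool:
  motion:
    - {"offset": [0, -0.001, 0], "roll": 0, "claw": -1}
    - {"offset": [0, 0, 0], "roll": 0, "claw": -1}

```text
clock: 15.08
tool_pos: [0.5268, 0.0385, 0.0959]
orientation: [83.7, 89.9, -94.0]
force: [2.0, -5.5, 0.5]
opening: 0.0005
```

>>> servo_tool:
  motion:
    - {"offset": [0, -0.001, 0], "roll": 0, "claw": -1}
    - {"offset": [0, 0, 0], "roll": 0, "claw": -1}

```text
clock: 15.32
tool_pos: [0.5268, 0.0385, 0.096]
orientation: [80.5, 89.9, -97.1]
force: [3.5, -10.3, 0.4]
opening: 0.0006
```

>>> servo_tool:
  motion:
    - {"offset": [0, -0.001, 0], "roll": 0, "claw": -1}
    - {"offset": [0, 0, 0], "roll": 0, "claw": -1}

```text
clock: 15.58
tool_pos: [0.5267, 0.0386, 0.096]
orientation: [79.2, 89.8, -98.4]
force: [4.4, -16.0, 0.9]
opening: 0.0007
```

The bolt is against a hard stop: the TCP stays at case y≈-18 mm (tab at about -5.5 mm) while the force rises to 16 N. I back off, rise and move away.

>>> servo_tool:
  motion:
    - {"offset": [0, 0.006, 0], "roll": 0, "claw": -1}
    - {"offset": [0, 0.02, 0], "roll": 0, "claw": -1}
    - {"offset": [-0.04, 0, 0], "roll": 0, "claw": -1}
    - {"offset": [-0.06, 0, 0], "roll": 0, "claw": -1}
    - {"offset": [0, 0.06, 0], "roll": 0, "claw": -1}
    - {"offset": [0, 0.06, 0], "roll": 0, "claw": -1}
    - {"offset": [0, 0.06, 0], "roll": 0, "claw": -1}
    - {"offset": [0, 0.04, 0], "roll": 0, "claw": -1}
    - {"offset": [0, 0, 0], "roll": 0, "claw": -1}
    - {"offset": [0, 0, 0], "roll": 0, "claw": -1}

```text
clock: 16.82
tool_pos: [0.5364, -0.2042, 0.1955]
orientation: [-59.1, 90.0, 123.2]
force: [0.1, 0.1, -0.7]
opening: 0.0002
```

```bash
python3 -c "
from h import *
from plant import ctrl
look(ctrl,'m')
def Wc(n):
    s=np.load(n); return cloud(s)
for n in('top0.npz','top_m.npz','scene0.npz','scene_m.npz'):
    W=Wc(n); z=W[...,2]; c=(W[...,:2]-C)@np.c_[CX,CY]
    m=(z>.13)&(z<.158)&(abs(c[...,0])<.12)&(abs(c[...,1])<.17)
    nc,L,st,cc=cv2.connectedComponentsWithStats(m.astype(np.uint8))
    for i in range(1,nc):
        if st[i,4]>8: print(n,cc[i].round(1),(c[L==i].mean(0)*1000).round(1))
for n,c in(('top',(np.s_[200:265,235:385])),('scene',np.s_[140:240,280:440])):
    s=np.load(n+'_m.npz');b=cv2.resize(s['frame'][c],None,fx=5,fy=5,interpolation=cv2.INTER_CUBIC); cv2.imwrite(f'pics/{n}mz.png',np.clip(b.astype(float)*1.8,0,255).astype(np.uint8))
"
```

```text
t 16.825 tcp [ 0.5364 -0.2042  0.1955] case xy [-0.0008 -0.2614] phi -87.72 xaxis [-0.     0.001 -1.   ] F [ 0.1   0.11 -0.65] J [ -1.4  11.2 -12.4  -0.  -66.4   3.7] op 0.0002
top0.npz [239.3 175.8] [ 86.  115.1]
top0.npz [357.5 230.5] [ -2.2 -69.9]
top0.npz [257.7 243.8] [-23.6  79.9]
top0.npz [389.3 292.4] [ -93.9 -116.7]
top_m.npz [239.3 175.9] [ 85.9 115. ]
top_m.npz [313.5 230.1] [-2.1 -3.4]
top_m.npz [283.5 259.5] [-46.9  40.6]
scene0.npz [325.5 123.5] [ -87.7 -119.9]
scene0.npz [319.4 160.8] [  3.3 -72.3]
scene0.npz [407.2 189.1] [-17.7  79.1]
scene0.npz [394.8 251.7] [ 90.2 113.9]
scene_m.npz [325.5 123.5] [ -87.8 -119.8]
scene_m.npz [391.1 170.3] [-41.   39.1]
scene_m.npz [353.6 177. ] [ 4.4 -5.2]
scene_m.npz [394.9 251.7] [ 90.1 114. ]
```

View pics/topmz.png

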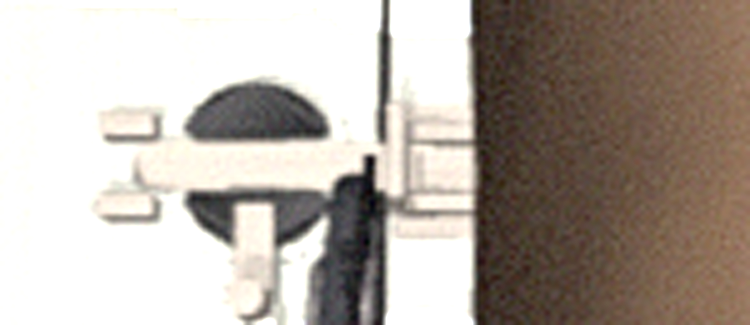

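View pics/scene_m.png

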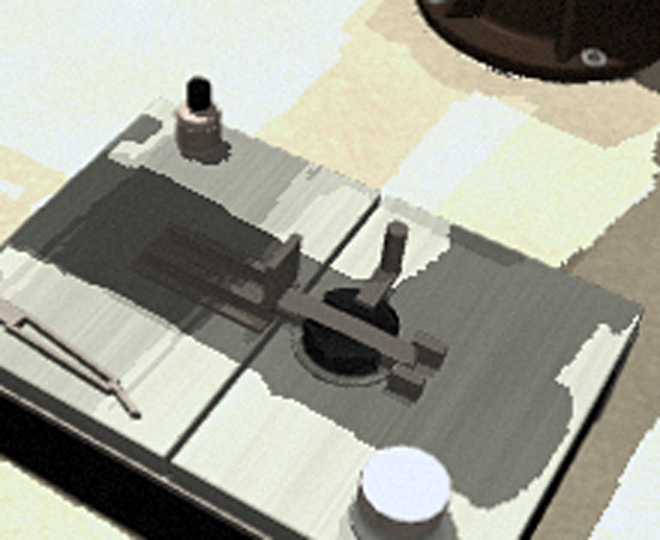

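View pics/top_m.png

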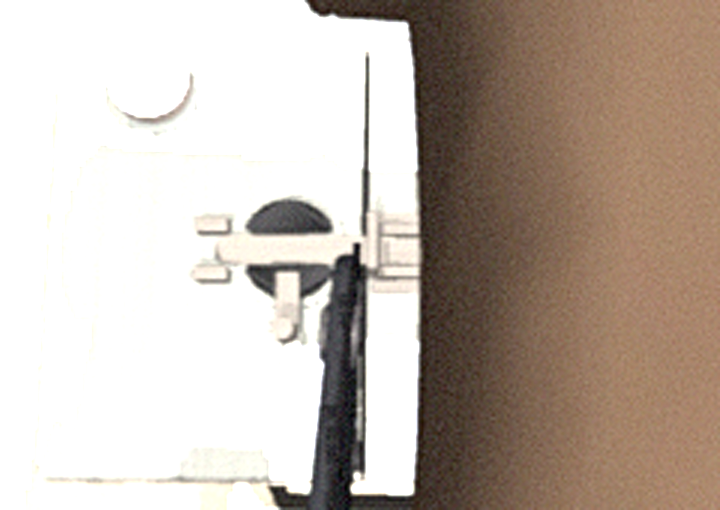

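The final views show the bolt through the disc and into the keeper: its nose is at (135,165) in the top crop, between the keeper blocks (x 97–157). The post is on -x, and the bottle, jar and tweezers are where they were. The arm is clear and sensed force is about 0.

```bash
python3 -c "
from plant import ctrl
print(ctrl.close_job())"
```

```text
the job is handed in; nothing more can be done
None
```

The case is locked and handed in at about 17 s. I turned the disc by its post to about +π/2. Then I pushed the bolt by its tab until it hit a hard stop, where the force rose to 16 N with no further movement.

**Last checks**
- **Tab:** it measured at case y of about -3.4 mm in the top view and -5.2 mm in the scene view, against -5 mm when fully home.
- **Bolt nose:** it sits about 7 mm inside the keeper, as expected at full travel.
- **Disc:** the slot looked parallel to the bolt before I pushed, and the post is on the -x side.
- **Loose items:** the jar and bottle are within 0.2 mm of where they started. I checked the tweezers by eye only, and they look unmoved.
- **Arm:** it is clear of everything, with force about 0.

**What disagreed**
- **Fingertip height:** the tips sit about 31 mm above the reported TCP. My first sweep passed over the post without touching it; I found the offset in the depth data and repeated the sweep lower.
- **Tab position:** the two camera views differ by about 2 mm, within the stated calibration.

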